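# Trip test of the bath's safety switch

## Robot

A 6-joint arm with a two-finger parallel gripper is mounted at the origin on the work surface. World frame = base frame: x ahead of the robot, y to its left, z up, the work surface at z = 0. Lengths are in mm, angles in degrees, forces in N, time in s.
With the tool pointing down it reaches from about 350 to 850 mm from the base axis. Payload 8.1 kg.
Tool frame: the origin (TCP) lies midway between the tips of the shut fingers; the grasp point (between the pads) lies 19 mm behind it; z points along the fingers, y is the line along which they close (so a half turn about z gives the same grasp; the last joint's range is limited). The gripper opens to 85 mm and grips with 20 to 120 N. Pads are 22 mm wide; open, the fingers measure 114 mm over their backs; the gripper's body (76 mm by 85 mm) begins 54 mm behind the grasp point. The pads swing forward as they close: fully open they stand 13 mm farther back than shut.
Start: joints at [67.3, 7.471, 85.268, -0, 87.261, -4.893], TCP at [183.471, 571.265, 231.292] pointing down, gripper open.
Joint ranges: [-169.43, 169.43], [-51.17, 129.36], [1.28, 143.12], [-76.62, 256.62], [0, 156.53], [-152.29, 152.29]. Speed limits (degrees/s): [136.94, 136.94, 159.86, 180, 180, 180].

## Interface

Orientations are given as [roll, pitch, yaw] about the fixed x, y, z axes, in that order (R = Rz(yaw) Ry(pitch) Rx(roll)).
In Python, from bench import sensors, optics, r gives the robot as it stands.
- The arm moves only by the tool apply_moves, never from a script. Its argument "targets" is a list of rows, each a list of 7 numbers: the shift along the tool's x, y, z in mm, then the turn, a rotation vector about the tool's x, y, z in rad, then the closure, from 0 (fully open) to 1 (shut). In form: [[x, y, z, wx, wy, wz, claw], ...]. A call has 1 to 20 rows; each row shifts and turns the commanded pose from where the row before left it, along the tool's axes as they then stand; what a row does not reach is not made up. A row lasts 1/8 s, in which the tool goes at most 62.5 mm and 10.7 degrees, less where a joint would pass 70% of its speed; a pose out of reach is approached as far as the arm can. A call is refused whole if a number of a shift passes 62.5 or a number of a turn 0.188, either way. A call with a gripper value outside its range is refused whole. The fingers move at their own pace and stop on an object; "force" is the grip in N (left out, the last holds). Time passes only in rows, so rows that do not move let the fingers close. It gives the time, the measured TCP pose, the force, the opening and the grip force at its end, in the units of the state.
- sensors.sense(): the state, without advancing time (a new reading comes with each control period).
- optics.snapshot(name): name is "scene" or "top" or "wrist"; returns the picture (400x640x3 uint8, red, green, blue); there is no depth.
- optics.get_calibration(name): a dict with "camera_matrix" (3x3 intrinsics, pixels), "pose" (4x4, takes a point from camera to world coordinates). Camera axes: x right, y down, z forward; pixel columns grow to the right and rows downward; lengths in mm; the calibration is good to about 2 mm. The wrist camera is an equidistant fisheye: a pixel r from the principal point sees the ray r / f radians off the axis. A picture is of the moment at which its call begins: read the wrist's pose just before it. get_calibration takes no time and is no camera call; for the wrist camera it gives the pose at the moment of the call.
- r.hand_in(): hands the job in; it is judged then, once.
The state is a dict: "time": time; "joint_pos": joint angles; "qd": joint speeds; "joint_efforts": joint torques, N m; "tool_pos": TCP position; "tcp_rot": TCP orientation; "ft_force": force on the tool from outside, world axes, zero at the start; "wrist_torque": the same for the moment, N m; "finger_gap": finger opening in mm; "grip_force": force on a finger pad.
Only numpy, scipy, OpenCV 4.12 (cv2) and the standard library are available. Lean on these libraries where they do the work, as an engineer would, in place of code of your own. Each camera call takes 0.05 s, during which the arm holds its last target. There are 200 camera calls.

## Task

Test the blue safety-switch unit: press its yellow test button fully in so that its red lever drops by itself, let go of the button, then lift the lever back all the way up until it stays latched. Leave the grey unit alone (its lever stays up, its button unpressed) and do not disturb the things standing around and on the canopies.

Things in the scene. Friction and masses are not known exactly. Their poses are not given: they have to be found in the camera images.
- blue_unit: the blue (to be tested) safety-switch unit, fixed, 190 mm deep, 140 wide, 233 high, panel and canopy blue. Origin: centre of its underside; front faces its own -x, y across, z up. Panel plane passes through unit point (0,0,0.105), rising to +x at 35 deg; outward normal (-0.574,0,0.819)
- blue_canopy_edge (a point): middle of the lower front edge of the blue unit's canopy, at unit (0.010,0,0.225). The rigid canopy, 8 mm thick, runs from here to the back wall over the full width, so the tool must come in under it tilted about 25 to 45 deg, its body leaning to the unit's -x
- blue_lever (a joint): the blue unit's lever, rad: 0 = up (on, latched, knob leaning 16 deg to the unit's +x past upright), 1.414 = fully dropped (knob leaning 65 deg to -x). A weighted lever: it falls away either side of upright (0.28). Hinge along the unit's y through unit point (-0.021,-0.035,0.073), below the panel surface; lifting takes about 2 N at the knob
- blue_lever_knob (a point): centre of the blue unit's red lever's cross-bar knob (cylinder 14 mm thick, 36 mm long along the unit's y), 72 mm from the hinge on a steel rod 10 mm thick
- blue_test (a joint): the blue unit's test button, m: 0 = out, 0.008 = fully in, moving along the panel's inward normal; it trips the lever near 0.0055 and takes about 5 N; it springs back
- blue_test_top (a point): centre of the blue unit's test button: its outer face (yellow round button, 30 mm across, standing 16 mm out of the panel, in a 6 mm high black collar 44 mm across); at unit (-0.009, 0.035, 0.118) when out
- grey_unit: the grey (other) safety-switch unit, fixed, 190 mm deep, 140 wide, 233 high, panel and canopy grey. Origin: centre of its underside; front faces its own -x, y across, z up. Panel plane passes through unit point (0,0,0.105), rising to +x at 35 deg; outward normal (-0.574,0,0.819)
- grey_canopy_edge (a point): middle of the lower front edge of the grey unit's canopy, at unit (0.010,0,0.225). The rigid canopy, 8 mm thick, runs from here to the back wall over the full width, so the tool must come in under it tilted about 25 to 45 deg, its body leaning to the unit's -x
- grey_lever (a joint): the grey unit's lever, rad: 0 = up (on, latched, knob leaning 16 deg to the unit's +x past upright), 1.414 = fully dropped (knob leaning 65 deg to -x). A weighted lever: it falls away either side of upright (0.28). Hinge along the unit's y through unit point (-0.021,-0.035,0.073), below the panel surface; lifting takes about 2 N at the knob
- grey_lever_knob (a point): centre of the grey unit's red lever's cross-bar knob (cylinder 14 mm thick, 36 mm long along the unit's y), 72 mm from the hinge on a steel rod 10 mm thick
- grey_test (a joint): the grey unit's test button, m: 0 = out, 0.008 = fully in, moving along the panel's inward normal; it trips the lever near 0.0055 and takes about 5 N; it springs back
- grey_test_top (a point): centre of the grey unit's test button: its outer face (yellow round button, 30 mm across, standing 16 mm out of the panel, in a 6 mm high black collar 44 mm across); at unit (-0.009, 0.035, 0.118) when out
- film_can: bystander: blue film can lying flat, 110 mm across, 24 high; origin: centre of its underside
- small_can: bystander: small dark red film can, 68 mm across, 20 high, on the blue unit's canopy; origin: centre of its underside
- carton: bystander: yellow carton 60 x 90 x 30 mm on the grey unit's canopy; origin: centre of its underside
- bottle: bystander: white bottle, 64 mm across, 150 high; origin: centre of its underside
- jar: bystander: amber jar with black cap, 60 mm across, 85 high; origin: centre of its underside
- slide_box: bystander: yellow and white slide box 100 x 70 x 30 mm; origin: centre of its underside
- brush: bystander: dusting brush lying flat along its own x
Things that resemble listed ones, but are neither listed nor needed, are in the scene too. Leave any pink look-alike of the blue_unit alone.

How it is judged (in metres and radians):
On the way, in this order (a step that is already met when the one before it is completed fails the run):
1. the blue unit's test button is pressed in by more than 5 mm while its lever has not yet dropped (value of joint blue_test above 0.005 m and value of joint blue_lever below 0.9 rad).
2. the blue unit's lever has dropped and its button has been let go (value of joint blue_lever above 1.2 rad and value of joint blue_test below 0.0015 m), for 0.2 s.
At the end, for the whole second after the job is handed in: the blue unit's lever is back up and latched (within 0.08 rad of its upper stop), both buttons are out (within 1.5 mm) and the grey unit's lever is still up (within 0.08 rad) (value of joint each of blue_lever, grey_lever below 0.08 rad and value of joint each of blue_test, grey_test below 0.0015 m); the robot touches nothing.
It fails at once if the grey unit's button is pressed (over 3 mm) or its lever dropped (over 0.3 rad) (value of joint grey_test above 0.003 m or value of joint grey_lever above 0.3 rad).
It fails at once if a bystander is moved by more than 30 mm (distance of any of film_can, small_can, carton, bottle, jar, slide_box, brush from where it was at the start of the episode above 0.03 m).
It also fails if it takes over 38 s, if anything falls off the work surface, if the arm or the gripper's body presses on something with over 40 N, if the wrist force passes 120 N, or if a joint passes its speed limit or range.

## Working session

There is one attempt and no reset: what is moved stays moved. The work goes in short steps, Python scripts to look and compute and a tool call to move; the robot and the scene stay as the last step left them, time stands still between calls to the robot, and variables do not carry over. Pictures are saved under pics/ and viewed, at most 10 in all, crops included, and the job is handed in when it is done.

Besides the shell and the picture viewer there is one more tool, called after "Call:" as name([rows], argument=value, ...), one row to a line, values as JSON. apply_moves: Moves the arm, as the interface text tells. Its arguments: {"type":"object","properties":{"targets":{"type":"array"},"force":{"type":"number"}},"required":["targets"]}

```bash
mkdir -p pics; ls
python3 - <<'E'
from bench import sensors, optics, r
import cv2,numpy as np
for n in ("scene","top"):
    im=optics.snapshot(n); cv2.imwrite(f"pics/{n}0.png",im[:,:,::-1])
    c=optics.get_calibration(n); print(n,np.round(c["camera_matrix"],1).tolist(),np.round(c["pose"],3).tolist())
s=sensors.sense(); print(s)
E
```

```text
pics
scene [[362.4, 0.0, 324.1], [0.0, 362.4, 196.9], [0.0, 0.0, 1.0]] [[-0.167, 0.539, -0.825, 1216.715], [0.986, 0.08, -0.147, 160.078], [-0.013, -0.838, -0.545, 634.028], [0.0, 0.0, 0.0, 1.0]]
top [[480.4, 0.0, 320.2], [0.0, 480.4, 201.9], [0.0, 0.0, 1.0]] [[-0.011, -0.995, 0.095, 361.864], [-1.0, 0.011, 0.0, 22.62], [-0.001, -0.095, -0.995, 1271.82], [0.0, 0.0, 0.0, 1.0]]
{'time': 0.1, 'joint_pos': array([ 6.73009925e+01,  7.51052369e+00,  8.53245680e+01, -1.32200721e-03,
        8.72602491e+01, -4.89384581e+00]), 'qd': array([ 0.02350397, -0.09781313, -0.03303078,  0.0467565 , -0.07586415,
        0.04372247]), 'joint_efforts': array([ 1.00459336e-03, -5.70959294e+01, -5.01936471e+01, -2.18212017e-04,
        8.34338396e-03,  1.17024151e-04]), 'tool_pos': array([183.27070216, 570.80252271, 230.33735336]), 'tcp_rot': array([-1.79904894e+02, -6.81793790e-03,  1.62194897e+02]), 'ft_force': array([ 1.18195993, -0.2267368 , -0.47434765]), 'wrist_torque': array([-0.01411664, -0.03397681,  0.00782453]), 'grip_force': 0.0, 'finger_gap': 85.68835569799651}
```

View pics/scene0.png

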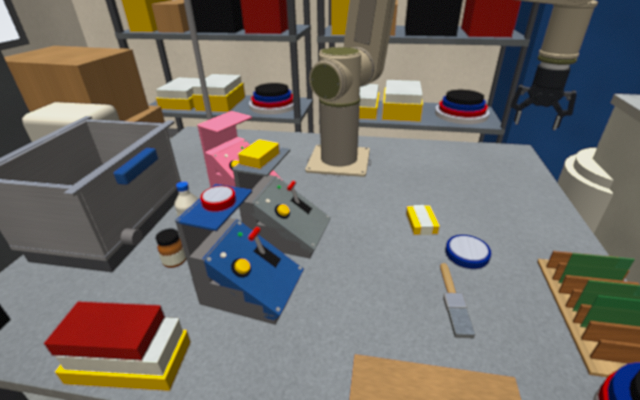

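View pics/top0.png

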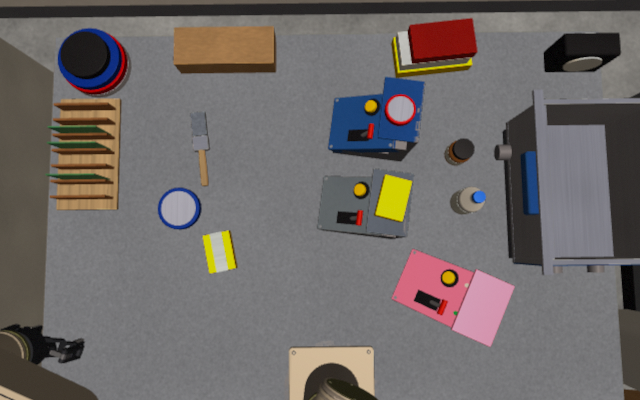

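Look-alikes in the top view are the blue unit (button 371,107; knob 369,131), the grey unit (361,190 / 350,217) and the pink one (449,278 / 438,305). I choose the blue one with the red-and-white can on its canopy, and next I check it in a close crop and measure.

```bash
cat > h.py <<'E'
import cv2,numpy as np
from bench import sensors, optics, r
def ray(n,uv,cal=None):
    c=cal or optics.get_calibration(n); K=np.array(c["camera_matrix"]);P=np.array(c["pose"])
    d=P[:3,:3]@np.linalg.inv(K)@[uv[0],uv[1],1]; return P[:3,3],d/np.linalg.norm(d)
def onz(n,uv,z):
    o,d=ray(n,uv); return o+d*(z-o[2])/d[2]
def tri(rs):
    A=0;b=0
    for o,d in rs:
        M=np.eye(3)-np.outer(d,d); A=A+M;b=b+M@o
    p=np.linalg.solve(A,b); return p,[np.linalg.norm(np.cross(p-o,d)) for o,d in rs]
def cents(im,lo,hi,roi,amin=8):
    h=cv2.cvtColor(im,cv2.COLOR_RGB2HSV); x0,y0,x1,y1=roi
    m=cv2.inRange(h[y0:y1,x0:x1],lo,hi)
    n,l,s,c=cv2.connectedComponentsWithStats(m)
    return [(np.round(c[i]+[x0,y0],1).tolist(),s[i].tolist()) for i in range(1,n) if s[i,4]>=amin]
E
python3 - <<'E'
from h import *
T=cv2.imread("pics/top0.png")[:,:,::-1];S=cv2.imread("pics/scene0.png")[:,:,::-1]
for nm,im,roi in(("top",T,(320,70,430,165)),("scene",S,(185,180,310,330))):
    print(nm,"yel",cents(im,(18,140,120),(32,255,255),roi)); 
    im2=cv2.cvtColor(im,cv2.COLOR_RGB2HSV)
    print("red",cents(im,(0,170,100),(6,255,255),roi))
    m=cv2.inRange(im2,(100,120,40),(125,255,255)); 
    x0,y0,x1,y1=roi; c,_=cv2.findContours(m[y0:y1,x0:x1],0,1); c=max(c,key=cv2.contourArea)
    print("poly",(cv2.approxPolyDP(c,2.5,True)[:,0]+[x0,y0]).tolist())
a=cv2.resize(T[70:165,320:430],None,fx=5,fy=5,interpolation=2);b=cv2.resize(S[180:330,185:310],(400,480),interpolation=2)
b=cv2.resize(b,(240,475)) if 0 else b[:475,:250]
cv2.imwrite("pics/crop1.png",np.hstack([a,b])[:,:,::-1])
E
```

```text
top yel [([408.0, 70.8], [77, 0, 30, 4, 65]), ([370.4, 105.6], [45, 30, 12, 12, 114])]
red [([396.2, 117.7], [65, 35, 29, 20, 80]), ([370.0, 130.7], [47, 54, 6, 14, 61])]
poly [[423, 82], [386, 77], [382, 94], [338, 98], [337, 102], [334, 101], [329, 145], [333, 146], [328, 148], [339, 152], [342, 149], [396, 151], [388, 146], [389, 142], [393, 140], [394, 147], [396, 139], [412, 142], [417, 135], [414, 126], [419, 120]]
scene yel [([282.9, 209.3], [92, 24, 13, 11, 105]), ([241.8, 265.5], [50, 79, 15, 14, 174])]
red [([290.8, 185.4], [103, 1, 7, 9, 33]), ([216.6, 204.5], [18, 16, 31, 14, 126]), ([254.8, 232.1], [65, 47, 10, 12, 59])]
poly [[236, 224], [218, 241], [209, 255], [212, 259], [209, 262], [205, 259], [207, 273], [221, 285], [242, 290], [246, 301], [260, 304], [268, 318], [276, 318], [302, 269], [299, 270], [294, 262], [259, 235], [264, 247], [280, 259], [275, 266], [254, 251], [255, 242], [246, 238], [250, 229], [243, 223]]
```

View pics/crop1.png

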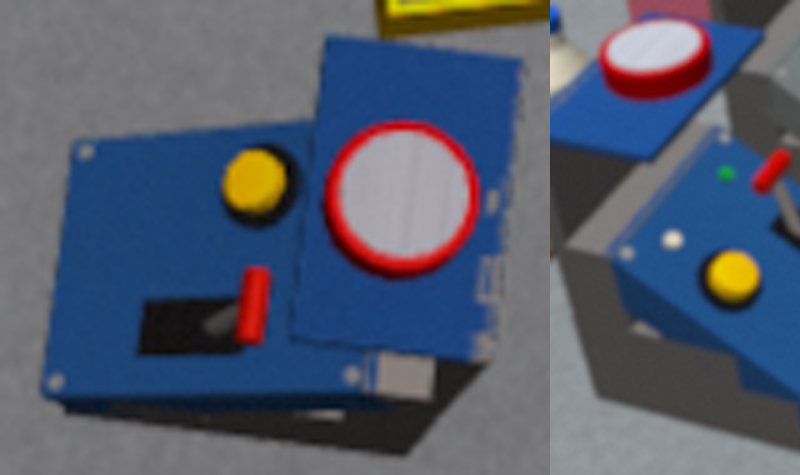

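The crop confirms the blue unit. The yellow button is at top (370.4,105.6) and scene (241.8,265.5), the red knob at top (370,130.7) and scene (254.8,232), and the canopy front corners are at top (385,77.6) and (378.4,138).

Run:
```python
from h import *
B,e1=tri([ray("top",(370.4,105.6)),ray("scene",(241.8,265.5))])
K,e2=tri([ray("top",(370,130.7)),ray("scene",(254.8,232.1))])
print("button",B.round(1),np.round(e1,1),"knob",K.round(1),np.round(e2,1))
print("onz",onz("top",(370.4,105.6),118).round(1),onz("top",(370,130.7),142).round(1))
c1=onz("top",(385,77.6),233);c2=onz("top",(378.4,138),233);f1=onz("top",(335,98),38.5);f2=onz("top",(329,149),38.5)
print("canopy",c1.round(1),c2.round(1),np.linalg.norm(c1-c2),"front",f1.round(1),f2.round(1),np.linalg.norm(f1-f2))
# fit pose (x,y,yaw, z=0) on all
U=np.array([[-9,35],[-1.2,-35],[10,70],[10,-70],[-95,70],[-95,-70]],float)
W=np.array([(B)[:2],K[:2],c1[:2],c2[:2],f1[:2],f2[:2]])
mu,mw=U.mean(0),W.mean(0);H=(U-mu).T@(W-mw);yaw=np.arctan2(H[0,1]-H[1,0],H[0,0]+H[1,1])
R=np.array([[np.cos(yaw),-np.sin(yaw)],[np.sin(yaw),np.cos(yaw)]]);t=mw-R@mu
print(np.degrees(yaw),t,(W-(U@R.T+t)).round(1).tolist())
for d in(c1-c2,f1-f2,B-K): print(np.degrees(np.arctan2(d[1],d[0])))
from scipy.spatial.transform import Rotation as Ro
c=optics.get_calibration("wrist");print(np.round(c["camera_matrix"],1).tolist(),np.round(c["pose"],3).tolist())
```

```text
button [ 709.4 -103.7  115. ] [0. 0.] knob [638.3 -97.1 146.6] [0.9 0.9]
onz [ 708.5 -103.3  118. ] [639.7 -98.5 142. ]
canopy [ 737.4 -124.6  233. ] [ 600.8 -106.9  233. ] 137.79225611704788 front [753.9 -19.3  38.5] [617.7  -1.8  38.5] 137.25423973857426
-98.1043207807565 [ 672.00371484 -105.28295908] [[1.5, -2.4], [0.8, 2.0], [-2.5, 0.4], [-0.5, -1.6], [-0.8, 1.8], [1.6, -0.4]]
-7.393113027594147
-7.322086037242535
-5.252680739738358
[[309.7, 0.0, 320.5], [0.0, 309.7, 197.0], [0.0, 0.0, 1.0]] [[0.306, 0.905, 0.297, 106.356], [0.952, -0.291, -0.096, 594.906], [-0.0, 0.312, -0.95, 372.522], [0.0, 0.0, 0.0, 1.0]]
```

```bash
cat >> h.py <<'E'
from scipy.spatial.transform import Rotation as Ro
YAW=np.radians(-97.6); T0=np.array([671.8,-104.6,0])
RU=Ro.from_euler('z',YAW).as_matrix()
def u2w(p): return RU@np.array(p,float)+T0
def w2u(p): return RU.T@(np.array(p,float)-T0)
def tool(tilt):  # tool axes in world, body leaning tilt deg to unit -x
    a=np.radians(tilt); s,c=np.sin(a),np.cos(a)
    return RU@np.array([[-c,0,s],[0,1,0],[-s,0,-c]])
def now():
    s=sensors.sense(); return s,np.array(s["tool_pos"]),Ro.from_euler('xyz',s["tcp_rot"],degrees=True).as_matrix()
def plan(pt,tilt=35):
    "shift in present tool axes to unit point pt, rotvec to tilt"
    s,p,R=now(); w=u2w(pt)
    print("t",round(s["time"],2),"unit pos",w2u(p).round(1),"ft",np.round(s["ft_force"],1),"gap",round(s["finger_gap"],1))
    print("shift now",(R.T@(w-p)).round(1),"turn",Ro.from_matrix(R.T@tool(tilt)).as_rotvec().round(3),"shift after turn",(tool(tilt).T@(w-p)).round(1))
E
python3 - <<'E'
from h import *
n=np.array([-.574,0,.819]); plan(np.array([-9,35,118])+100*n); print(np.array([-9,35,118])+100*n)
E
```

```text
t 0.1 unit pos [-604.9 -573.6  230.3] ft [ 1.2 -0.2 -0.5] gap 85.7
shift now [-694.3 -422.1   31.1] turn [ 0.423 -0.507  1.347] shift after turn [-423.6  608.6  333.8]
[-66.4  35.  199.9]
```

Call:
apply_moves([
  [-49.6, -30.1, -2, 0, 0, 0, 1],
  [-49.6, -30.1, -2, 0, 0, 0, 1],
  [-49.6, -30.1, -2, 0, 0, 0, 1],
  [-49.6, -30.1, -2, 0, 0, 0, 1],
  [-49.6, -30.1, -2, 0, 0, 0, 1],
  [-49.6, -30.1, -2, 0, 0, 0, 1],
  [-49.6, -30.1, -2, 0, 0, 0, 1],
  [-49.6, -30.1, -2, 0, 0, 0, 1],
  [-49.6, -30.1, -2, 0, 0, 0, 1],
  [-49.6, -30.1, -2, 0, 0, 0, 1],
  [-49.6, -30.1, -2, 0, 0, 0, 1],
  [-49.6, -30.1, -2, 0, 0, 0, 1],
  [-49.6, -30.1, -2, 0, 0, 0, 1],
  [-49.6, -30.1, -2, 0, 0, 0, 1],
  [0, 0, 0, 0, 0, 0, 1],
])

```text
time: 1.98
tool_pos: [716.5, -46.4, 255.6]
tcp_rot: [-179.9, -0.2, 161.9]
ft_force: [-0.5, -0.3, 0.0]
finger_gap: 0.1
grip_force: 0.0
```

Run:
```python
from h import *
plan([-66.4,35,199.9]); print(sensors.sense()["joint_pos"].round(1))
```

```text
t 1.98 unit pos [-63.6  36.6 255.6] ft [-0.5 -0.3  0. ] gap 0.1
shift now [ 1.9  2.6 55.7] turn [ 0.419 -0.51   1.343] shift after turn [34.3 -1.6 44. ]
[ -7.8  26.   60.7  -0.1  93.5 -79.7]
```

Call:
apply_moves([
  [0, 0, 0, 0.042, -0.051, 0.134, 1],
  [0, 0, 0, 0.042, -0.051, 0.134, 1],
  [0, 0, 0, 0.042, -0.051, 0.134, 1],
  [0, 0, 0, 0.042, -0.051, 0.134, 1],
  [0, 0, 0, 0.042, -0.051, 0.134, 1],
  [0, 0, 0, 0.042, -0.051, 0.134, 1],
  [0, 0, 0, 0.042, -0.051, 0.134, 1],
  [0, 0, 0, 0.042, -0.051, 0.134, 1],
  [0, 0, 0, 0.042, -0.051, 0.134, 1],
  [0, 0, 0, 0.042, -0.051, 0.134, 1],
  [0, 0, 0, 0, 0, 0, 1],
])

```text
time: 3.35
tool_pos: [715.3, -40.7, 257.3]
tcp_rot: [-179.9, 35.0, 83.0]
ft_force: [0.3, 0.3, 0.0]
finger_gap: 0.2
grip_force: 0.0
```

Run:
```python
from h import *
plan([-9-.574*25,35,118+.819*25]); print(sensors.sense()["joint_pos"].round(1))
c=optics.get_calibration("wrist"); im=optics.snapshot("wrist"); cv2.imwrite("pics/w1.png",im[:,:,::-1])
P=np.array(c["pose"]);K=np.array(c["camera_matrix"])
def proj(w):
    q=P[:3,:3].T@(w-P[:3,3]); th=np.arctan2(np.hypot(*q[:2]),q[2]); return K[:2,2]+K[0,0]*th*q[:2]/np.hypot(*q[:2])
for p in([-9,35,118],[-1.2,-35,142],[10,70,233],[10,-70,233]): print(p,proj(u2w(p)).round(1))
print("tip",proj(now()[1]).round(1))
print(cents(im,(18,140,120),(32,255,255),(0,0,640,400),40),cents(im,(0,170,80),(6,255,255),(0,0,640,400),40))
```

```text
t 3.35 unit pos [-69.1  34.7 257.3] ft [0.3 0.3 0. ] gap 0.2
shift now [ 3.070e+01 -1.000e-01  1.236e+02] turn [ 0.005 -0.     0.008] shift after turn [ 30.7   0.3 123.6]
[  8.8  33.8  56.9 -33.9  98.5  13.5]
[-9, 35, 118] [321.1 151. ]
[-1.2, -35, 142] [245.9 175.4]
[10, 70, 233] [365.1 273.1]
[10, -70, 233] [193.7 268.6]
tip [322.2 259.6]
[([435.1, 149.3], [408, 123, 74, 102, 2064]), ([322.1, 150.5], [307, 135, 32, 32, 788]), ([130.8, 152.7], [119, 139, 25, 28, 554]), ([91.0, 282.7], [17, 249, 130, 68, 3845]), ([74.9, 371.1], [57, 351, 33, 39, 796]), ([46.4, 371.8], [42, 368, 9, 9, 57])] [([247.1, 175.8], [229, 169, 36, 14, 442]), ([78.3, 177.0], [66, 172, 25, 11, 253]), ([452.1, 217.5], [420, 180, 71, 79, 4359]), ([250.5, 283.2], [245, 280, 13, 7, 51]), ([274.3, 289.3], [265, 284, 20, 11, 111])]
```

View pics/w1.png

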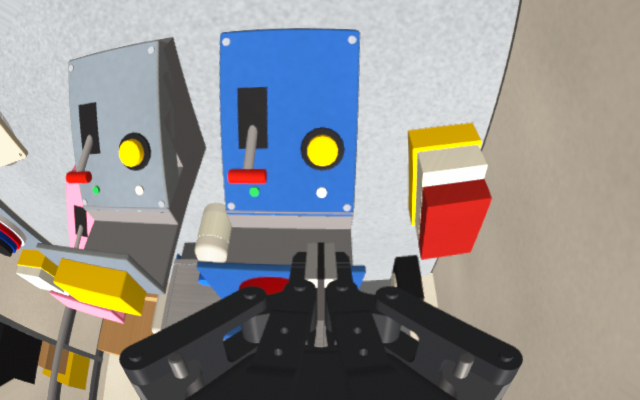

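The wrist view confirms the unit pose: the blue button appears at (322,150) against a predicted (321,151), and the knob at (247,176) against (246,175). Next I move in to 25 mm above the button.

Call:
apply_moves([
  [15.4, 0, 10, 0.005, 0, 0.008, 1],
  [15.4, 0, 20, 0, 0, 0, 1],
  [0, 0, 35, 0, 0, 0, 1],
  [0, 0, 35, 0, 0, 0, 1],
  [0, 0, 23, 0, 0, 0, 1],
  [0, 0, 0, 0, 0, 0, 1],
])

```text
time: 4.15
tool_pos: [708.0, -88.3, 137.7]
tcp_rot: [-179.9, 35.0, 82.3]
ft_force: [-0.0, -0.7, 1.3]
finger_gap: 0.0
grip_force: 0.0
```

Run:
```python
from h import *
plan([-9,35,118])
```

```text
t 4.15 unit pos [-20.9  33.7 137.7] ft [-0.  -0.7  1.3] gap 0.0
shift now [ 1.5  1.4 23. ] turn [-0.004  0.    -0.002] shift after turn [ 1.5  1.3 23. ]
```

Call:
apply_moves([
  [1.5, 1.4, 10, 0, 0, 0, 1],
  [0, 0, 8, 0, 0, 0, 1],
  [0, 0, 4, 0, 0, 0, 1],
  [0, 0, 3, 0, 0, 0, 1],
  [0, 0, 2, 0, 0, 0, 1],
  [0, 0, 1, 0, 0, 0, 1],
  [0, 0, 0, 0, 0, 0, 1],
])

```text
time: 5.03
tool_pos: [709.5, -101.8, 117.4]
tcp_rot: [179.8, 35.0, 82.1]
ft_force: [-0.5, 1.6, 1.6]
finger_gap: -0.2
grip_force: 1.0
```

Run:
```python
from h import *
plan([-9,35,118])
im=optics.snapshot("wrist"); print(cents(im,(0,170,80),(6,255,255),(150,50,400,300),40))
```

```text
t 5.03 unit pos [ -7.7  37.  117.4] ft [-0.5  1.6  1.6] gap -0.2
shift now [ 0.7 -2.  -1.2] turn [ 0.001 -0.001 -0.004] shift after turn [ 0.7 -2.  -1.2]
[([187.3, 294.8], [8, 238, 65, 12, 577])]
```

Call:
apply_moves([
  [0, -1, 2, 0, 0, 0, 1],
  [0, 0, 2, 0, 0, 0, 1],
  [0, 0, 1, 0, 0, 0, 1],
  [0, 0, 0, 0, 0, 0, 1],
])

```text
time: 5.58
tool_pos: [707.7, -105.1, 112.6]
tcp_rot: [179.8, 35.0, 82.2]
ft_force: [1.7, 0.6, 1.5]
finger_gap: -0.4
grip_force: 1.0
```

Run:
```python
from h import *
plan([-9,35,118])
im=optics.snapshot("wrist"); print(cents(im,(0,170,80),(6,255,255),(150,50,400,300),40))
```

```text
t 5.58 unit pos [ -4.2  35.6 112.6] ft [1.7 0.6 1.5] gap -0.4
shift now [ 0.8 -0.6 -7.1] turn [ 0.    -0.    -0.003] shift after turn [ 0.8 -0.6 -7.1]
[([174.3, 287.9], [0, 224, 53, 26, 1199])]
```

Run:
```python
from h import *
im=optics.snapshot("wrist"); cv2.imwrite("pics/w2.png",im[:,:,::-1])
```

```text
(no output)
```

View pics/w2.png

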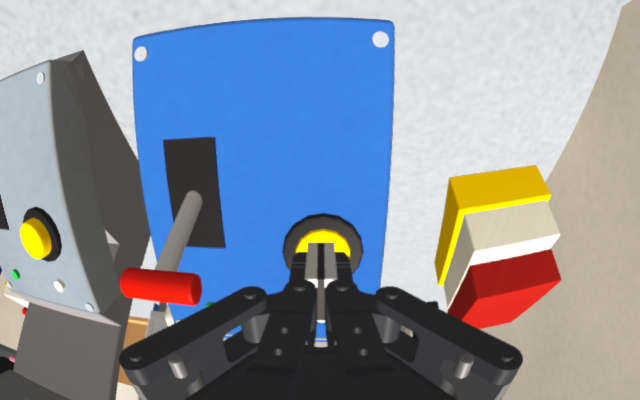

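The picture shows the fingertips on the button at (320,245) and the lever still up, with its knob at (160,286). I press further.

Call:
apply_moves([
  [0, 0, 1, 0, 0, 0, 1],
  [0, 0, 1, 0, 0, 0, 1],
  [0, 0, 1, 0, 0, 0, 1],
  [0, 0, 0, 0, 0, 0, 1],
  [0, 0, 0, 0, 0, 0, 1],
])

```text
time: 6.3
tool_pos: [707.7, -105.6, 111.8]
tcp_rot: [179.8, 35.0, 82.1]
ft_force: [-3.7, 6.8, 10.5]
finger_gap: -0.3
grip_force: 6.0
```

Run:
```python
from h import *
plan([-9,35,118])
im=optics.snapshot("wrist"); print(cents(im,(0,170,80),(6,255,255),(90,30,300,320),40))
```

```text
t 6.3 unit pos [ -3.8  35.7 111.8] ft [-3.7  6.8 10.5] gap -0.3
shift now [ 0.8 -0.7 -8. ] turn [ 0.001 -0.001 -0.004] shift after turn [ 0.8 -0.7 -8. ]
[([137.7, 133.4], [2, 83, 90, 41, 3050])]
```

The lever has dropped: its knob is now at (138,133). I back off the button.

Call:
apply_moves([
  [0, 0, -15, 0, 0, 0, 1],
  [0, 0, -30, 0, 0, 0, 0.5],
  [10, 0, -40, 0, 0, 0, 0],
  [20, -20, -20, 0, 0, 0, 0],
  [20, -20, 0, 0, 0, 0, 0],
  [0, 0, 0, 0, 0, 0, 0],
])

```text
time: 7.1
tool_pos: [680.1, 1.0, 166.5]
tcp_rot: [-180.0, 35.0, 82.4]
ft_force: [-0.2, -1.0, 0.4]
finger_gap: 85.5
grip_force: 0.0
```

Run:
```python
from h import *
k=np.array([-86.3,-35,103.4]);a=np.array([.574,0,-.819])
plan(k-a*50); plan(k+a*16)
c=optics.get_calibration("wrist"); im=optics.snapshot("wrist"); cv2.imwrite("pics/w3.png",im[:,:,::-1])
P=np.array(c["pose"]);K=np.array(c["camera_matrix"])
def proj(w):
    q=P[:3,:3].T@(w-P[:3,3]); th=np.arctan2(np.hypot(*q[:2]),q[2]); return K[:2,2]+K[0,0]*th*q[:2]/np.hypot(*q[:2])
for p in(k,[-9,35,118],k+[0,18,0],k-[0,18,0]): print(proj(u2w(p)).round(1))
print(cents(im,(0,170,80),(6,255,255),(0,0,640,400),80),cents(im,(18,140,120),(32,255,255),(0,0,640,400),80))
```

```text
t 7.1 unit pos [-105.7   -5.7  166.5] ft [-0.2 -1.   0.4] gap 85.5
shift now [ 20.3 -29.3  12.8] turn [-0. -0.  0.] shift after turn [ 20.3 -29.3  12.8]
t 7.1 unit pos [-105.7   -5.7  166.5] ft [-0.2 -1.   0.4] gap 85.5
shift now [ 20.2 -29.3  78.8] turn [-0. -0.  0.] shift after turn [ 20.3 -29.3  78.8]
[279.2 186.9]
[367.8 255.3]
[305.1 186.9]
[253.9 187. ]
[([281.9, 187.8], [257, 179, 50, 20, 898]), ([487.0, 276.3], [451, 250, 73, 57, 2754]), ([93.2, 268.1], [79, 261, 29, 15, 313]), ([88.9, 308.3], [81, 304, 17, 9, 92])] [([470.3, 213.3], [434, 187, 84, 81, 2474]), ([150.2, 245.1], [136, 230, 29, 31, 665]), ([368.0, 251.9], [352, 236, 34, 33, 887]), ([52.7, 284.8], [22, 269, 61, 36, 1053]), ([166.4, 388.8], [152, 376, 29, 24, 540]), ([59.6, 392.5], [52, 388, 15, 11, 86])]
```

View pics/w3.png

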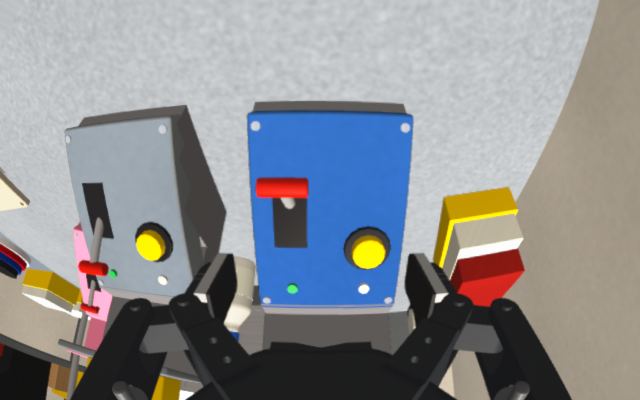

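The lever is fully down with its knob at (282,188), about 2 mm towards +y of the prediction, and the button is out. I move in with the fingers open across the knob and grip it.

Call:
apply_moves([
  [10, -14, 6, 0, 0, 0, 0],
  [10, -13.5, 12, 0, 0, 0, 0],
  [0, 0, 25, 0, 0, 0, 0],
  [0, 0, 25, 0, 0, 0, 0],
  [0, 0, 10, 0, 0, 0, 0],
  [0, 0, 0, 0, 0, 0, 0.3],
  [0, 0, 0, 0, 0, 0, 0.5],
  [0, 0, 0, 0, 0, 0, 0.7],
  [0, 0, 0, 0, 0, 0, 0.8],
  [0, 0, 0, 0, 0, 0, 0.8],
], force=20)

```text
time: 8.4
tool_pos: [649.9, -24.2, 93.8]
tcp_rot: [179.9, 35.0, 82.2]
ft_force: [-8.6, 4.4, 8.7]
finger_gap: 35.1
grip_force: 21.0
```

Run:
```python
from h import *
k=np.array([-86.3,-35,103.4]);a=np.array([.574,0,-.819])
plan(k+a*16)
im=optics.snapshot("wrist"); cv2.imwrite("pics/w4.png",im[100:400,100:540,::-1])
# arc in tool axes: tool x=(-.819,-.574), z=(.574,-.819) in unit (x,z)
h=np.array([-21,73]); L=72
prev=None
for th in list(range(-65,20,6))+[17]:
    t=np.radians(th); q=h+L*np.array([np.sin(t),np.cos(t)])
    if prev is not None:
        d=q-prev; print(th,(np.array([[-.819,-.574],[.574,-.819]])@d).round(1))
    prev=q
```

```text
t 8.4 unit pos [-76.8 -32.3  93.8] ft [-8.6  4.4  8.7] gap 35.1
shift now [ 2.3 -2.7  2.7] turn [-0.    -0.    -0.003] shift after turn [ 2.3 -2.7  2.7]
-59 [-6.7 -3.4]
-53 [-7.  -2.7]
-47 [-7.3 -1.9]
-41 [-7.4 -1.2]
-35 [-7.5 -0.4]
-29 [-7.5  0.4]
-23 [-7.4  1.2]
-17 [-7.3  2. ]
-11 [-7.   2.7]
-5 [-6.7  3.4]
1 [-6.3  4.1]
7 [-5.9  4.7]
13 [-5.3  5.3]
19 [-4.7  5.9]
17 [ 1.5 -2. ]
```

View pics/w4.png

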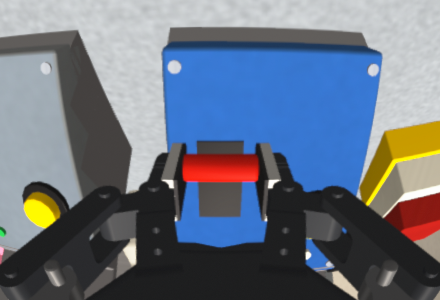

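The knob sits between the pads with a gap of 35 mm. I follow the arc up.

Call:
apply_moves([
  [-6.7, 0, -3.4, 0, 0, 0, 0.8],
  [-7, 0, -2.7, 0, 0, 0, 0.8],
  [-7.3, 0, -1.9, 0, 0, 0, 0.8],
  [-7.4, 0, -1.2, 0, 0, 0, 0.8],
  [-7.5, 0, -0.4, 0, 0, 0, 0.8],
  [-7.5, 0, 0.4, 0, 0, 0, 0.8],
  [-7.4, 0, 1.2, 0, 0, 0, 0.8],
  [-7.3, 0, 2, 0, 0, 0, 0.8],
  [-7, 0, 2.7, 0, 0, 0, 0.8],
  [-6.7, 0, 3.4, 0, 0, 0, 0.8],
  [-6.3, 0, 4.1, 0, 0, 0, 0.8],
  [-5.9, 0, 4.7, 0, 0, 0, 0.8],
  [-5.3, 0, 5.3, 0, 0, 0, 0.8],
  [0, 0, 0, 0, 0, 0, 0.8],
])

```text
time: 10.2
tool_pos: [638.3, -105.9, 132.9]
tcp_rot: [180.0, 35.0, 82.1]
ft_force: [-10.5, 2.0, 7.4]
finger_gap: 35.8
grip_force: 21.8
```

Run:
```python
from h import *
k=np.array([-1.2,-33,142]);a=np.array([.574,0,-.819])
plan(k+a*13.5)
im=optics.snapshot("wrist"); cv2.imwrite("pics/w5.png",im[100:400,100:540,::-1])
```

```text
t 10.2 unit pos [  5.7 -33.1 132.9] ft [-10.5   2.    7.4] gap 35.8
shift now [0.5 0.1 2.1] turn [-0.002  0.    -0.004] shift after turn [0.5 0.1 2.1]
```

View pics/w5.png

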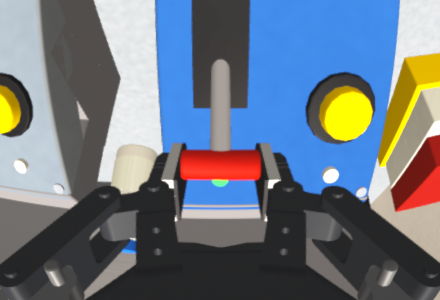

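The lever is nearly up, with the knob still in the pads. I do the last push to the stop, open a little and back out.

Call:
apply_moves([
  [-2.4, 0, 3, 0, 0, 0, 0.8],
  [-1.5, 0, 2, 0, 0, 0, 0.8],
  [0, 0, 0, 0, 0, 0, 0.8],
  [0, 0, 0, 0, 0, 0, 0.8],
])

```text
time: 10.75
tool_pos: [637.5, -111.7, 131.3]
tcp_rot: [180.0, 35.0, 82.1]
ft_force: [-11.4, 1.7, 8.3]
finger_gap: 35.3
grip_force: 22.4
```

Call:
apply_moves([
  [0, 0, 0, 0, 0, 0, 0.45],
  [0, 0, 0, 0, 0, 0, 0.4],
  [0, 0, 0, 0, 0, 0, 0.4],
  [0, 0, -10, 0, 0, 0, 0.4],
  [0, 0, -30, 0, 0, 0, 0.4],
  [10, 0, -40, 0, 0, 0, 0.4],
  [20, 0, -30, 0, 0, 0, 0.4],
  [0, 0, 0, 0, 0, 0, 0.4],
])

```text
time: 11.75
tool_pos: [651.9, -22.0, 205.3]
tcp_rot: [179.5, 34.9, 82.2]
ft_force: [-0.7, 0.4, 0.4]
finger_gap: 50.9
grip_force: 0.0
```

Run:
```python
from h import *
plan([-1.2,-35,142])
c=optics.get_calibration("wrist"); im=optics.snapshot("wrist"); cv2.imwrite("pics/w6.png",im[:,:,::-1])
P=np.array(c["pose"]);K=np.array(c["camera_matrix"])
def proj(w):
    q=P[:3,:3].T@(w-P[:3,3]); th=np.arctan2(np.hypot(*q[:2]),q[2]); return K[:2,2]+K[0,0]*th*q[:2]/np.hypot(*q[:2])
for j in(0,.05,.1,.28):
    t=np.radians(16)-j; print(j,proj(u2w([-21+72*np.sin(t),-34,73+72*np.cos(t)])).round(1))
print(proj(u2w([-9,35,118])).round(1),cents(im,(0,170,80),(6,255,255),(0,0,640,400),80),cents(im,(18,140,120),(32,255,255),(0,0,640,400),80))
```

```text
t 11.75 unit pos [-79.2 -30.6 205.3] ft [-0.7  0.4  0.4] gap 50.9
shift now [-27.8  -4.9  96.5] turn [ 0.006 -0.002 -0.003] shift after turn [-27.6  -4.4  96.6]
0 [316.7 230.7]
0.05 [316.7 229.5]
0.1 [316.6 228.1]
0.28 [316.5 220.8]
[394.8 201.6] [([496.0, 248.1], [458, 213, 81, 73, 3775]), ([107.4, 225.0], [92, 219, 31, 13, 350]), ([316.8, 231.1], [297, 224, 41, 15, 542]), ([94.5, 286.7], [86, 282, 18, 10, 98])] [([479.4, 183.9], [445, 154, 84, 97, 2465]), ([170.3, 198.3], [155, 183, 31, 32, 765]), ([394.4, 199.5], [378, 183, 34, 34, 901]), ([54.8, 279.2], [23, 263, 65, 37, 1126]), ([108.8, 336.5], [92, 321, 43, 35, 888]), ([81.5, 384.5], [74, 366, 18, 34, 379]), ([59.8, 388.8], [52, 384, 16, 12, 101])]
```

View pics/w6.png

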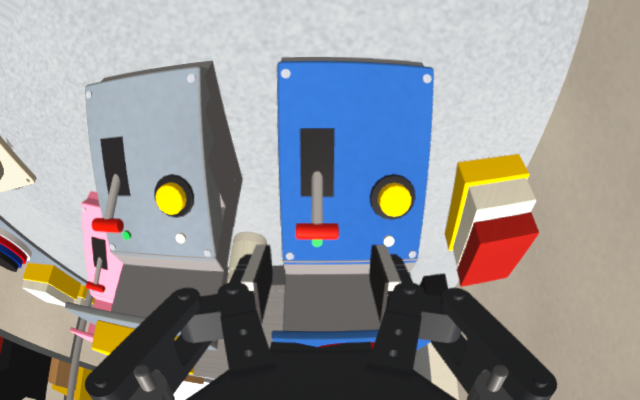

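The knob is at (317,231), where 0 rad is predicted (0.28 rad would give row 221). Both buttons are out and the grey lever is up. The gripper is clear of everything.

```bash
python3 -c "
from bench import r
print(r.hand_in())"
```

```text
the job is handed in; nothing more can be done
None
```

I tested the blue unit and handed the job in at about 12 s: the button press dropped the lever, and I let go and lifted it back up to its latch, going by the wrist camera; no verdict was returned.

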